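# Snap a spice tin shut with the closing pliers and store it

### The job

On the tray stands one spice tin whose yellow cover still sticks out; stand it upright between the jaws of the fixed closing pliers, with the cover facing a jaw, and let go of it, then squeeze the two red handles together until the resistance gives and the cover snaps in (push the cover with the pliers only, not with the fingers). Then lift the tin out and lower it upright into the blue storage box, whose packing lies at an unknown depth: keep hold until you feel it touch down gently on the packing, and only then let go. Leave the two tins that are already shut, the bowl, the salt shaker and the pepper jar where they stand.

Things in the scene. Friction and masses are not known exactly. Their poses are not given: they have to be found in the camera images.
- tin_mid (a point): open spice tin: red upright box, yellow push-in cover on its +y side; loose, 0.2 to 0.4 kg, 95 mm tall. Point: its centre, half-way up. z up. Along x 40 mm (plain sides at -20, +20): grasp across these, in the upper half, to stay above the jaws and off the cover. Along y 53 mm when open: red body -26.5 to +19.5, cover face at +26.5 (at +20.5 once snapped in)
- cover: the open tin's yellow cover, on its +y side, 32 mm wide, 8 to 66 mm above its underside; its edge shows a green band only while it sticks out. Origin: at the tin's underside centre while open; it travels 6 mm along the tin's -y when fully snapped in. It holds out until pushed with about 24 N, then gives: the resistance falls to nothing at 4.6 mm, and from there it pulls itself in and stays
- jaw_seat (a point): closing pliers, lying flat, fixed: middle between the two black jaw pads, on top of the 12 mm high wooden base, where the tin's underside goes. z up; jaws close along y; +x to the hinge, handles to -x. Pads 66 mm apart when open, 28 mm long; pads and arms reach 16 to 40 mm above this point and lie within 50 mm in y; hinge post 75 mm away in +x, 50 mm above this point
- handle_grip (a point): middle between the two red handles of the pliers, 40 mm above the counter, 95 mm from jaw_seat along -x; same axes. Handles: bars along x, 10 mm thick, from 28 to 52 mm above the counter, outer faces 66 mm apart here when open, about 24 mm when closed; they reach 30 mm towards the jaws and 35 mm away from them. Squeeze along y from above
- handle_left (a joint): closing angle of the +y handle, rad: 0 open, 0.126 closed at its stop. The handles are geared together, move symmetrically, and spring open when let go. Squeezing takes about 4 N on each handle when empty and up to about 15 N with the tin until it snaps; the jaws touch the centred tin near 0.09
- pliers: the fixed closing pliers; origin on the counter under the hinge axis, x away from the handles, y across, z up
- box_mouth (a point): the blue open storage box, fixed: centre of its mouth, 110 mm above the counter. 170 mm (x) by 150 mm (y) outside, walls 5 mm, z up. A level cork packing board inside lies anywhere from 45 to 95 mm below the mouth; it carries the tin, and gives way slowly if pressed with more than about 12 N
- storage_box: the blue storage box: origin at the centre of its underside, axes as box_mouth
- full_tin1: a spice tin already shut (cover sticks out only 1 mm), same size and axes; origin at its underside. On the tray; leave it
- full_tin2: the other tin already shut; leave it
- salt_shaker: glass shaker, 44 mm across, 90 mm high; origin at its underside; leave it
- sauce_bowl: steel bowl, 100 mm across, 45 mm high; origin at its underside; leave it
- pepper_jar: amber jar, 60 mm across, 110 mm high; origin at its underside; leave it

How it is judged:
On the way, in this order (a step that is already met when the one before it is completed fails the run):
1. the open tin stands upright between the plier jaws, cover towards a jaw, released (x of tin_mid in the frame of jaw_seat between -0.016 and 0.016 m and y of tin_mid in the frame of jaw_seat between -0.016 and 0.016 m and z of tin_mid in the frame of jaw_seat between 0.04 and 0.055 m and angle between tin_mid's own z axis and vertical below 0.12 rad and angle between the y axis of tin_mid and the y axis of jaw_seat, either way round below 0.25 rad and contact force between the fingers and tin below 0.3 N and y of cover in the frame of tin_mid above -0.002 m), for 0.15 s.
2. the pliers have snapped the cover in, the tin still standing between the jaws (x of tin_mid in the frame of jaw_seat between -0.016 and 0.016 m and y of tin_mid in the frame of jaw_seat between -0.016 and 0.016 m and z of tin_mid in the frame of jaw_seat between 0.04 and 0.055 m and angle between tin_mid's own z axis and vertical below 0.12 rad and y of cover in the frame of tin_mid below -0.0052 m and value of joint handle_left above 0.09 rad), for 0.05 s.
3. the tin, still held, touches down in the storage box (x of tin_mid in the frame of box_mouth between -0.065 and 0.065 m and y of tin_mid in the frame of box_mouth between -0.055 and 0.055 m and z of tin_mid in the frame of box_mouth below 0.03 m and angle between tin_mid's own z axis and vertical below 0.15 rad and contact force between tin and storage_box above 0.8 N and contact force between the fingers and tin above 0.5 N and linear speed of tin below 0.03 m/s), for 0.1 s.
At the end, for the whole second after the job is handed in: the tin stands upright (within 0.15 rad), shut (cover in by more than 5.2 mm), released and at rest on the packing in the blue box (centre within 65 mm along and 55 mm across of the box's middle); the pliers have sprung open (under 0.03 rad) (x of tin_mid in the frame of box_mouth between -0.065 and 0.065 m and y of tin_mid in the frame of box_mouth between -0.055 and 0.055 m and z of tin_mid in the frame of box_mouth below 0.03 m and angle between tin_mid's own z axis and vertical below 0.15 rad and y of cover in the frame of tin_mid below -0.0052 m and value of joint handle_left below 0.03 rad and contact force between the fingers and tin below 0.1 N and contact force between tin and storage_box above 0.8 N and linear speed of tin below 0.02 m/s); the robot touches nothing.
It fails at once if the fingers press the cover (over 6 N) (contact force between the fingers and cover above 6 N).
It fails at once if the tin is pressed hard onto the box or its packing (over 40 N) (contact force between tin and storage_box above 40 N).
It fails at once if a shut tin, the bowl, the salt shaker or the pepper jar is moved by more than 25 mm (distance of any of full_tin1, full_tin2, salt_shaker, sauce_bowl, pepper_jar from where it was at the start of the episode above 0.025 m).
It fails at once if a tin that is already shut is tipped over (angle between any of full_tin1, full_tin2's own z axis and vertical above 0.4 rad).
It also fails if it takes over 72 s, if anything falls off the work surface, if the arm or the gripper's body presses on something with over 40 N, if the wrist force passes 120 N, or if a joint passes its speed limit or range.

### The arm

A 7-joint arm with a two-finger parallel gripper is mounted at the origin on the work surface. World frame = base frame: x ahead of the robot, y to its left, z up, the work surface at z = 0. Lengths are in m, angles in rad, forces in N, time in s.
With the tool pointing down it reaches from about 0.425 to 1.025 m from the base axis. Payload 3.6 kg.
Tool frame: the origin (TCP) lies on the centre line of the jaws, within the pads' length; the fingertips stand 11 mm ahead of it and the grasp point (between the pads) lies 8 mm behind it (bot.tips_ahead is the distance from the TCP to the fingertips, in m); z points along the fingers, y is the line along which they close (so a half turn about z gives the same grasp; the last joint's range is limited). The gripper opens to 85 mm and grips with 20 to 120 N. Pads are 22 mm wide; open, the fingers measure 114 mm over their backs; the gripper's body (76 mm by 85 mm) begins 54 mm behind the grasp point. The pads swing forward as they close: fully open they stand 13 mm farther back than shut.
Start: joints at [1.157, 0.591, 0.048, 1.609, -0.033, 0.943, -0.034], TCP at [0.228, -0.688, 0.242] pointing down, gripper open.
Joint ranges: [-2.69, 2.69], [-0.47, 2.24], [-1.27, 1.36], [0.19, 2.51], [-1.53, 4.68], [0.08, 2.07], [-3.09, 3.09]. Speed limits (rad/s): [2.57, 2.57, 3.14, 3.14, 3.14, 3.14, 3.14].

### API

Orientations are given as [roll, pitch, yaw] about the fixed x, y, z axes, in that order (R = Rz(yaw) Ry(pitch) Rx(roll)).
In Python, from workcell import bot gives the robot as it stands.
- The arm moves only by the tool send_rows, never from a script. Its arguments are lists of equal length, an entry for each row: "translation": the shift along the world's x, y, z in mm, a list of three; "turn": the turn, a rotation vector about the world's x, y, z in rad, a list of three; "grip": the opening, from 0 (shut) to 1 (fully open). A call has 1 to 5 rows; each row is the pose to reach, as a shift and turn from the pose commanded when the call began; what a row does not reach only later rows make up. A row lasts 1/10 s, in which the tool goes at most 50 mm and 8.59 degrees, less where a joint would pass 70% of its speed; a pose out of reach is approached as far as the arm can. A call with a gripper value outside its range is refused whole. The fingers move at their own pace and stop on an object; "squeeze" is the grip in N (left out, the last holds). Time passes only in rows, so rows that repeat a pose let the fingers close. It gives the time, the measured TCP pose, the force, the opening and the grip force at its end, in the units of the state.
- bot.read_state(): the state, without advancing time (a new reading comes with each control period).
- bot.get_image(name): name is "scene" or "top"; returns (picture, depth): 384x512x3 uint8, red, green, blue; 384x512 float32, m along the optical axis (not along the pixel's ray), 0 where there is no reading.
- bot.camera_info(name): a dict with "K" (3x3 intrinsics, pixels), "R" (3x3) and "t" (3): a world point X has camera coordinates R X + t. Camera axes: x right, y down, z forward; pixel columns grow to the right and rows downward; lengths in m; the calibration is good to about 2 mm. A picture is of the moment at which its call begins. camera_info takes no time and is no camera call.
- bot.finish_job(): hands the job in; it is judged then, once.
The state is a dict: "clock": time; "joint_pos": joint angles; "joint_vel": joint speeds; "joint_torque": joint torques, N m; "ee_pos": TCP position; "eef_rot": TCP orientation; "wrist_force": force on the tool from outside, world axes, zero at the start; "torque": the same for the moment, N m; "gripper_width": opening from 0.0 (shut) to 1.0 (fully open); "grasp_force": force on a finger pad.
Only numpy, scipy, OpenCV 4.12 (cv2) and the standard library are available. Lean on these libraries where they do the work, as an engineer would, in place of code of your own. Each camera call takes 0.05 s, during which the arm holds its last target. There are 200 camera calls.

## Working session

There is one attempt and no reset: what is moved stays moved. The work goes in short steps, Python scripts to look and compute and a tool call to move; the robot and the scene stay as the last step left them, time stands still between calls to the robot, and variables do not carry over. Pictures are saved under pics/ and viewed, at most 10 in all, crops included, and the job is handed in when it is done.

Besides the shell and the picture viewer there is one more tool, called as name(argument=value, ...), one argument or row to a line, values as JSON. send_rows: Moves the arm, as the interface text tells. Its arguments: {"type":"object","properties":{"translation":{"type":"array"},"turn":{"type":"array"},"grip":{"type":"array"},"squeeze":{"type":"number"}},"required":["translation","turn","grip"]}

```bash
mkdir -p pics; ls; cat > h.py <<'E'
import numpy as np,cv2
from workcell import bot
def grab(n,f=None):
    im,d=bot.get_image(n); c=bot.camera_info(n)
    if f: cv2.imwrite('pics/'+f,im[:,:,::-1])
    K,R,t=map(np.array,(c['K'],c['R'],c['t']))
    v,u=np.mgrid[:384,:512]
    P=np.stack([(u-K[0,2])/K[0,0]*d,(v-K[1,2])/K[1,1]*d,d],-1)
    W=(P-t)@R   # R^T(P-t)
    return im,d,W
E
python3 - <<'E'
from h import *
a=[grab('top'),grab('scene')]
for n,(im,d,W) in zip(('top','scene'),a):
    cv2.imwrite(f'pics/{n}0.png',cv2.resize(im[:,:,::-1],(768,576)))
    np.savez(f'{n}0.npz',im=im,d=d,W=W)
    c=bot.camera_info(n);print(n,c['K'],-np.array(c['R']).T@c['t'],c['R'],(d>0).mean())
print(bot.read_state())
E
```

```text
pics
top [[433.3214076    0.         251.84084496]
 [  0.         433.3214076  188.88370225]
 [  0.           0.           1.        ]] [ 0.42801193 -0.11938876  1.53298729] [[-0.02385622 -0.99962159 -0.01369522]
 [-0.99314618  0.02526511 -0.11411543]
 [ 0.11441825  0.01087899 -0.9933731 ]] 0.9959971110026041
scene [[442.6465069    0.         255.22217588]
 [  0.         442.6465069  189.96806784]
 [  0.           0.           1.        ]] [ 1.11639126 -0.78949457  0.87478092] [[ 0.78368845  0.62101276  0.01324993]
 [ 0.4147161  -0.50723335 -0.75546335]
 [-0.46243158  0.59754287 -0.65505691]] 0.9959309895833334
{'clock': 0.1, 'joint_pos': array([ 1.1575028 ,  0.59206085,  0.04827602,  1.60970175, -0.03327275,
        0.94272206, -0.03366784]), 'joint_vel': array([ 1.19574402e-03, -1.65412103e-03, -8.73382864e-05, -3.14465931e-03,
       -1.38741671e-04,  5.41779880e-04,  3.84744587e-04]), 'joint_torque': array([ 3.51224182e-03, -5.49995434e+01,  1.55280668e+00, -1.98825878e+01,
        9.69731103e-03,  3.84597777e-03,  3.72525861e-06]), 'ee_pos': array([ 0.227708  , -0.68753747,  0.24122748]), 'eef_rot': array([-3.13950803e+00,  1.24153166e-04,  3.19945435e-01]), 'wrist_force': array([-0.00133499,  0.5470057 ,  0.64679497]), 'torque': array([-0.0242755 , -0.08028312, -0.00405605]), 'grasp_force': 0.0, 'gripper_width': 0.998942378612823}
```

View pics/top0.png

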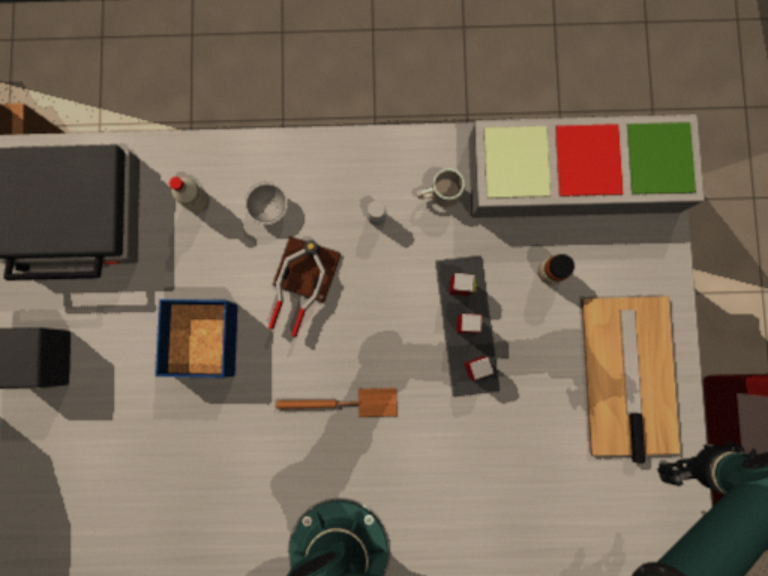

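View pics/scene0.png

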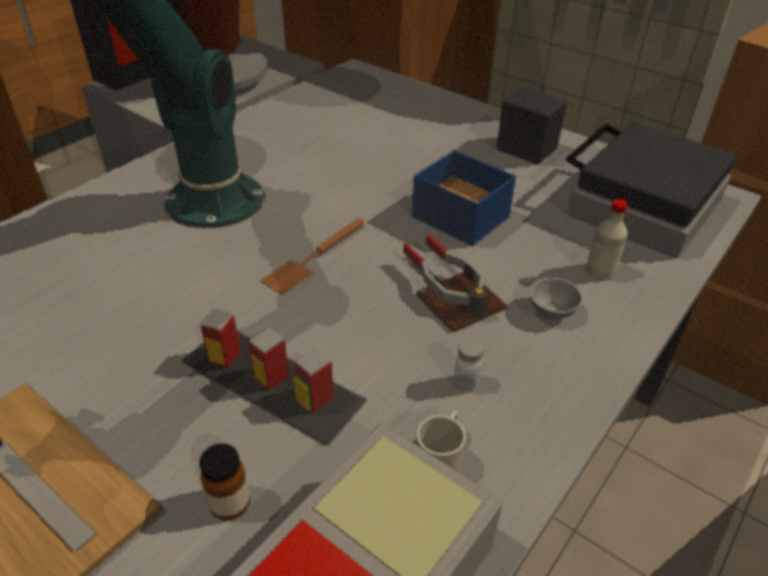

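The top picture shows three tins on the tray at (463,283), (470,323) and (480,368), the pliers with their hinge at (310,247) and handles at (275,315)/(297,325), and the box at (197,338). In the scene picture the tin at (313,385) shows green, so the open tin is the one with the largest x, at (463,283) in the top view. Its cover faces about -y.

```bash
python3 - <<'E'
from h import *
T=np.load('top0.npz');im,W=T['im'],T['W'];S=np.load('scene0.npz')
def rect(m,W,name):
    p=W[m][:,:2].astype(np.float32)
    (c,s,a)=cv2.minAreaRect(p);print(name,m.sum(),np.round(c,4),np.round(s,4),round(a,1),'z',np.round(np.percentile(W[m][:,2],[5,50,95]),3))
# tins: top faces by height in the tray region
z=W[:,:,2];x=W[:,:,0];y=W[:,:,1]
for nm,W_ in(('top',W),('scene',S['W'])):
    z=W_[:,:,2]
    m=(z>.088)&(z<.112)&(W_[:,:,1]<-.2)&(W_[:,:,1]>-.55)&(W_[:,:,0]>.25)&(W_[:,:,0]<.7)
    n,l,st,_=cv2.connectedComponentsWithStats(m.astype(np.uint8))
    for i in range(1,n):
        if st[i,4]>25: rect(l==i,W_,nm+' tin')
hsv=cv2.cvtColor(S['im'],cv2.COLOR_RGB2HSV)
Ws=S['W']
yel=cv2.inRange(hsv,(20,110,80),(34,255,255))>0
g=cv2.inRange(hsv,(36,80,40),(85,255,255))>0
for nm,m0 in(('yel',yel),('green',g)):
    m=m0&(Ws[:,:,1]<-.1)&(Ws[:,:,1]>-.5)&(Ws[:,:,0]<.7)&(Ws[:,:,0]>.25)&(Ws[:,:,2]<.12)
    n,l,st,_=cv2.connectedComponentsWithStats(m.astype(np.uint8))
    for i in range(1,n):
        if st[i,4]>5: rect(l==i,Ws,nm)
# box
hs=cv2.cvtColor(im,cv2.COLOR_RGB2HSV)
b=(cv2.inRange(hs,(100,120,30),(130,255,255))>0)&(z.shape==z.shape)&(W[:,:,2]>.1)&(W[:,:,2]<.12)&(x>.2)&(x<.8)
rect(b,W,'box')
cx=W[b].mean(0)
k=(abs(x-cx[0])<.05)&(abs(y-cx[1])<.05)&(W[:,:,2]<.09);print('packing z',np.percentile(W[k][:,2],[10,50,90]))
# pliers
red=(((hs[:,:,0]<8)|(hs[:,:,0]>172))&(hs[:,:,1]>150)&(hs[:,:,2]>90))&(x>.4)&(x<.65)&(y>-.05)&(y<.15)&(W[:,:,2]<.1)
n,l,st,_=cv2.connectedComponentsWithStats(red.astype(np.uint8))
for i in range(1,n):
    if st[i,4]>8: rect(l==i,W,'handle')
hi=(W[:,:,2]>.052)&(W[:,:,2]<.085)&(x>.5)&(x<.75)&(y>-.1)&(y<.12);
if hi.any():rect(hi,W,'hinge')
base=(W[:,:,2]>.007)&(W[:,:,2]<.018)&(x>.5)&(x<.75)&(y>-.1)&(y<.12)
rect(base,W,'base')
A=cv2.resize(im[150:235,165:240,::-1],None,fx=5,fy=5,interpolation=2)
B=cv2.resize(S['im'][195:285,120:260,::-1],None,fx=2.8,fy=2.8,interpolation=2)
h=max(A.shape[0],B.shape[0]);o=np.zeros((h,A.shape[1]+B.shape[1],3),np.uint8);o[:A.shape[0],:A.shape[1]]=A;o[:B.shape[0],A.shape[1]:]=B
cv2.imwrite('pics/crop.png',o);print(o.shape)
E
```

```text
top tin 177 [ 0.6238 -0.5087] [0.0503 0.0528] 49.2 z [0.099 0.108 0.111]
top tin 163 [ 0.5939 -0.2924] [0.0458 0.0398] 81.3 z [0.091 0.099 0.104]
top tin 165 [ 0.5031 -0.3055] [0.0438 0.0371] 88.3 z [0.093 0.1   0.105]
top tin 170 [ 0.4034 -0.3233] [0.0393 0.0461] 16.5 z [0.091 0.1   0.105]
scene tin 263 [ 0.4069 -0.3239] [0.0399 0.0508] 17.0 z [0.09  0.1   0.103]
scene tin 287 [ 0.5069 -0.3064] [0.0474 0.0425] 83.9 z [0.09  0.1   0.104]
scene tin 307 [ 0.5974 -0.2945] [0.0454 0.0408] 81.2 z [0.09  0.1   0.103]
scene tin 564 [ 0.6271 -0.5111] [0.0518 0.0526] 26.8 z [0.091 0.109 0.111]
yel 114 [ 0.411  -0.3477] [0.0286 0.0057] 17.1 z [0.02  0.041 0.065]
yel 78 [ 0.5028 -0.3305] [0.0033 0.0289] 84.5 z [0.02  0.043 0.064]
yel 116 [ 0.5934 -0.3234] [0.0044 0.0315] 83.7 z [0.023 0.047 0.072]
green 36 [ 0.5935 -0.3188] [0.0054 0.0326] 83.0 z [0.019 0.068 0.074]
box 198 [0.4836 0.3091] [0.1507 0.1647] 88.6 z [0.102 0.108 0.114]
packing z [0.04179633 0.04562032 0.04990602]
handle 49 [0.5345 0.1354] [0.0088 0.0629] 70.5 z [0.045 0.051 0.057]
handle 62 [0.5157 0.0831] [0.011  0.0646] 72.1 z [0.045 0.05  0.055]
hinge 184 [0.6597 0.0396] [0.1126 0.307 ] 53.2 z [0.052 0.056 0.066]
base 827 [0.6254 0.0122] [0.2154 0.25  ] 89.7 z [0.007 0.012 0.016]
(425, 767, 3)
```

View pics/crop.png

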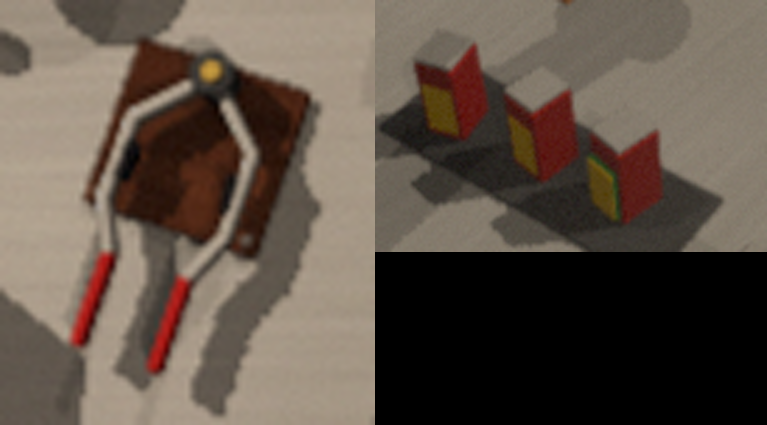

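The crop shows the open pliers with gold hinge pin at (210,70) and black pads at (129,160) and (228,190). It also confirms the green band on the tin nearest the camera, the open one. Heights and sizes agree: tin top 0.100 m with a 46x40 mm body, and handles 56 mm apart. I'm setting out now.

send_rows(
  translation=[
    [25,26,0],
    [50,52,0],
    [75,78,0],
    [100,105,0],
    [122,131,0],
  ],
  turn=[
    [0,0,0.075],
    [0,0,0.15],
    [0,0,0.22],
    [0,0,0.3],
    [0,0,0.368],
  ],
  grip=[1,1,0.9,0.8,0.8],
  squeeze=40,
)

```text
clock: 0.6
ee_pos: [0.3511, -0.5555, 0.2418]
eef_rot: [-3.141, -0.001, 0.692]
wrist_force: [0.1, -0.0, 0.1]
gripper_width: 0.797
grasp_force: 0.0
```

send_rows(
  translation=[
    [25,26,0],
    [50,52,0],
    [75,78,0],
    [100,105,0],
    [122,131,0],
  ],
  turn=[
    [0,0,0.075],
    [0,0,0.15],
    [0,0,0.22],
    [0,0,0.3],
    [0,0,0.368],
  ],
  grip=[0.8,0.8,0.8,0.8,0.8],
)

```text
clock: 1.1
ee_pos: [0.4729, -0.4246, 0.2419]
eef_rot: [-3.141, -0.0, 1.059]
wrist_force: [0.9, 0.7, -0.3]
gripper_width: 0.799
grasp_force: 0.0
```

send_rows(
  translation=[
    [25,26,-10],
    [50,52,-20],
    [75,78,-30],
    [100,105,-40],
    [122,131,-50],
  ],
  turn=[
    [0,0,0.075],
    [0,0,0.15],
    [0,0,0.22],
    [0,0,0.3],
    [0,0,0.367],
  ],
  grip=[0.8,0.8,0.8,0.8,0.8],
)

```text
clock: 1.6
ee_pos: [0.5948, -0.2938, 0.1915]
eef_rot: [-3.141, -0.0, 1.426]
wrist_force: [0.2, 0.0, -0.0]
gripper_width: 0.802
grasp_force: 0.0
```

```bash
python3 - <<'E'
from h import *
s=bot.read_state();print(s['clock'],s['ee_pos'],s['eef_rot'],s['gripper_width'],bot.tips_ahead,s['joint_pos'],s['wrist_force'])
a=grab('scene');b=grab('top')
im=a[0][195:290,120:260,::-1]
cv2.imwrite('pics/c2.png',cv2.resize(im,None,fx=5,fy=5,interpolation=2))
# pliers: hinge pin & pads by height
W,im=np.load('top0.npz')['W'],np.load('top0.npz')['im']
hs=cv2.cvtColor(im,cv2.COLOR_RGB2HSV)
x,y,z=W[...,0],W[...,1],W[...,2]
reg=(x>.55)&(x<.75)&(y>-.02)&(y<.16)
g=reg&(cv2.inRange(hs,(18,130,120),(35,255,255))>0);print('pin',W[g].mean(0),g.sum())
bl=reg&(hs[...,2]<40)&(z>.03);n,l,st,_=cv2.connectedComponentsWithStats(bl.astype(np.uint8))
for i in range(1,n):print('pad',st[i,4],W[l==i].mean(0))
base=reg&(cv2.inRange(hs,(0,80,20),(15,255,140))>0)&(z<.03)
print('base',cv2.minAreaRect(W[base][:,:2].astype(np.float32)),np.median(z[base]))
for v in (0,1):
    pass
E
```

```text
1.6 [ 0.59482962 -0.29376379  0.1914991 ] [-3.14125852e+00 -4.04842184e-04  1.42614934e+00] 0.8017662080685145 0.011 [ 0.57169096  0.58095579 -0.26558061  1.78587702  0.20139346  0.80163463
  0.06234788] [ 0.22776214  0.0397129  -0.01923309]
pin [0.68872003 0.05023823 0.06396158] 15
pad 4 [0.68190603 0.037797   0.04756854]
pad 4 [0.67354346 0.0518698  0.04713458]
pad 18 [0.62987968 0.10897424 0.04593162]
pad 9 [0.6053231  0.04090739 0.05200094]
base ((0.6243573427200317, 0.07288660854101181), (0.13086141645908356, 0.16532251238822937), 71.1126480102539) 0.011508711190504221
```

View pics/c2.png

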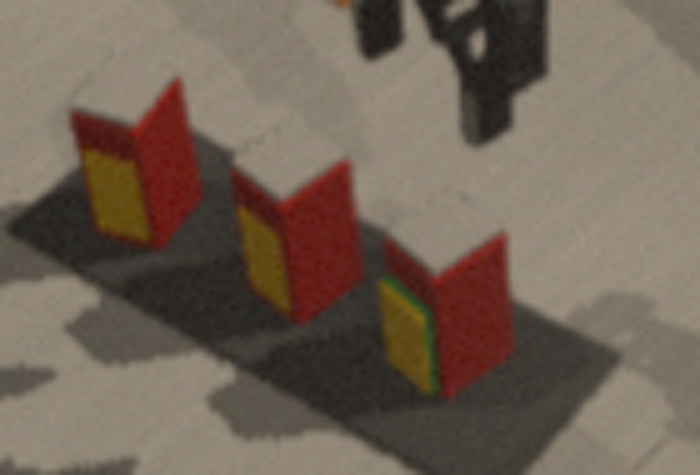

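The fingers hover over the open tin at (445,240), straddling it. The hinge pin and pads confirm the pliers: jaw_seat ≈ (0.618, 0.0755), heading -19.8°. I'm descending and grasping.

send_rows(
  translation=[
    [1,0,-30],
    [1,0,-60],
    [1,0,-90],
    [1,0,-115],
    [1,0,-125],
  ],
  turn=[
    [0,0,0],
    [0,0,0],
    [0,0,0],
    [0,0,0],
    [0,0,0],
  ],
  grip=[0.8,0.8,0.8,0.8,0.8],
)

```text
clock: 2.2
ee_pos: [0.5924, -0.2951, 0.0644]
eef_rot: [-3.136, -0.001, 1.422]
wrist_force: [0.1, 0.3, 0.2]
gripper_width: 0.801
grasp_force: 0.0
```

send_rows(
  translation=[
    [0,0,0],
    [0,0,0],
    [0,0,0],
    [0,0,0],
    [0,0,0],
  ],
  turn=[
    [0,0,0],
    [0,0,0],
    [0,0,0],
    [0,0,0],
    [0,0,0],
  ],
  grip=[0.55,0.4,0.3,0.3,0.3],
  squeeze=40,
)

```text
clock: 2.7
ee_pos: [0.5952, -0.2955, 0.0682]
eef_rot: [3.14, 0.0, 1.423]
wrist_force: [-0.4, 0.1, 1.0]
gripper_width: 0.464
grasp_force: 40.8
```

send_rows(
  translation=[
    [0,0,10],
    [0,0,30],
    [0,0,60],
    [0,0,90],
    [0,0,120],
  ],
  turn=[
    [0,0,0],
    [0,0,0],
    [0,0,0],
    [0,0,0],
    [0,0,0],
  ],
  grip=[0.3,0.3,0.3,0.3,0.3],
)

```text
clock: 3.2
ee_pos: [0.5945, -0.295, 0.1888]
eef_rot: [-3.141, -0.0, 1.423]
wrist_force: [-0.3, -0.3, -2.9]
gripper_width: 0.461
grasp_force: 40.8
```

send_rows(
  translation=[
    [2,20,0],
    [5,60,0],
    [8,105,0],
    [11,150,0],
    [13,190,0],
  ],
  turn=[
    [0,0,-0.02],
    [0,0,-0.04],
    [0,0,-0.06],
    [0,0,-0.08],
    [0,0,-0.1],
  ],
  grip=[0.3,0.3,0.3,0.3,0.3],
)

```text
clock: 3.7
ee_pos: [0.6077, -0.1024, 0.188]
eef_rot: [3.141, -0.001, 1.323]
wrist_force: [0.7, 0.5, -3.5]
gripper_width: 0.463
grasp_force: 41.0
```

send_rows(
  translation=[
    [2,45,0],
    [5,90,0],
    [8,135,0],
    [10,165,0],
    [11,182,0],
  ],
  turn=[
    [0,0,-0.02],
    [0,0,-0.04],
    [0,0,-0.06],
    [0,0,-0.08],
    [0,0,-0.098],
  ],
  grip=[0.3,0.3,0.3,0.3,0.3],
)

```text
clock: 4.2
ee_pos: [0.6185, 0.082, 0.1881]
eef_rot: [-3.141, -0.003, 1.23]
wrist_force: [0.6, 0.3, -2.5]
gripper_width: 0.465
grasp_force: 41.0
```

send_rows(
  translation=[
    [0,0,0],
    [0,0,-20],
    [0,0,-40],
    [0,0,-50],
    [0,0,-50],
  ],
  turn=[
    [0,0,0],
    [0,0,0],
    [0,0,0],
    [0,0,0],
    [0,0,0],
  ],
  grip=[0.3,0.3,0.3,0.3,0.3],
)

```text
clock: 4.7
ee_pos: [0.6175, 0.0748, 0.1359]
eef_rot: [-3.139, 0.003, 1.223]
wrist_force: [1.6, -0.9, -4.1]
gripper_width: 0.462
grasp_force: 40.9
```

```bash
python3 - <<'E'
from h import *
s=bot.read_state();print(s['ee_pos'],s['eef_rot'],s['joint_pos'])
im,d,W=grab('scene');im2,d2,W2=grab('top')
hs=cv2.cvtColor(im,cv2.COLOR_RGB2HSV)
reg=(abs(W[...,0]-.618)<.07)&(abs(W[...,1]-.075)<.07)&(W[...,2]>.03)
u=np.array([.941,-.338]);n=np.array([.338,.941]);o=np.array([.618,.0755])
def f(m,nm):
    p=W[m]; q=p[:,:2]-o
    print(nm,m.sum(),'x',np.percentile(q@u,[3,50,97]).round(4),'y',np.percentile(q@n,[3,50,97]).round(4),'z',np.percentile(p[:,2],[3,50,97]).round(3))
f(reg&(cv2.inRange(hs,(20,100,60),(34,255,255))>0),'yel')
f(reg&(cv2.inRange(hs,(36,70,30),(85,255,255))>0),'green')
f(reg&(((hs[...,0]<8)|(hs[...,0]>172))&(hs[...,1]>140)&(hs[...,2]>50)),'red')
A=im[110:240,230:360,::-1];B=im2[110:240,150:280,::-1]
cv2.imwrite('pics/c3.png',cv2.resize(np.hstack([A,B]),(800,400),interpolation=2))
E
```

```text
[0.61754252 0.0748488  0.13587996] [-3.13860295e+00  2.73511364e-03  1.22332469e+00] [-0.05588123  0.60241128 -0.19661282  1.91503547  0.18621428  0.6455722
 -0.71583862]
yel 121 x [-0.0129  0.0026  0.0167] y [-0.0299 -0.0277 -0.0253] z [0.085 0.113 0.14 ]
green 1816 x [-0.0332  0.0012  0.05  ] y [-0.076  -0.0297  0.034 ] z [0.337 0.494 0.558]
red 222 x [-0.0103  0.0186  0.0222] y [-0.0224 -0.0125  0.0177] z [0.078 0.112 0.16 ]
```

View pics/c3.png

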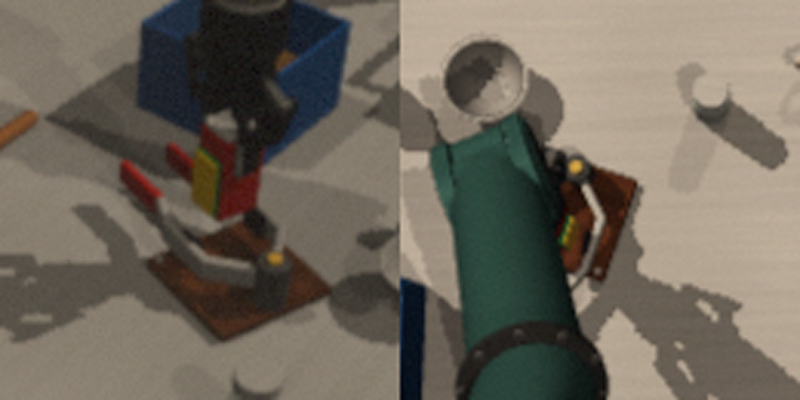

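The tin hangs upright above the jaws at (215,170) in the left crop. Its cover faces the right-hand jaw and the offset is within about 2 mm. I'm lowering it.

send_rows(
  translation=[
    [0,0,-15],
    [0,0,-30],
    [0,0,-42],
    [0,0,-52],
    [0,0,-55],
  ],
  turn=[
    [0,0,0],
    [0,0,0],
    [0,0,0],
    [0,0,0],
    [0,0,0],
  ],
  grip=[0.3,0.3,0.3,0.3,0.3],
)

```text
clock: 5.3
ee_pos: [0.6178, 0.0766, 0.0804]
eef_rot: [-3.139, 0.002, 1.225]
wrist_force: [-0.0, -0.2, -3.8]
gripper_width: 0.46
grasp_force: 41.0
```

send_rows(
  translation=[
    [0,0,-1],
    [0,0,-2],
    [0,0,-3],
  ],
  turn=[
    [0,0,0],
    [0,0,0],
    [0,0,0],
  ],
  grip=[0.3,0.3,0.3],
)

```text
clock: 5.6
ee_pos: [0.6194, 0.0769, 0.0797]
eef_rot: [3.141, -0.001, 1.225]
wrist_force: [0.3, -0.4, -3.7]
gripper_width: 0.464
grasp_force: 41.0
```

send_rows(
  translation=[
    [0,0,-1],
    [0,0,-2],
    [0,0,-3],
    [0,0,-3],
  ],
  turn=[
    [0,0,0],
    [0,0,0],
    [0,0,0],
    [0,0,0],
  ],
  grip=[0.3,0.3,0.3,0.3],
)

```text
clock: 6.0
ee_pos: [0.6188, 0.0767, 0.0762]
eef_rot: [-3.141, 0.0, 1.225]
wrist_force: [0.0, -0.3, -3.6]
gripper_width: 0.465
grasp_force: 41.0
```

send_rows(
  translation=[
    [0,0,-1],
    [0,0,-2],
    [0,0,-2],
  ],
  turn=[
    [0,0,0],
    [0,0,0],
    [0,0,0],
  ],
  grip=[0.3,0.3,0.3],
)

```text
clock: 6.3
ee_pos: [0.619, 0.0768, 0.0743]
eef_rot: [3.142, -0.0, 1.225]
wrist_force: [-0.5, 0.2, -3.9]
gripper_width: 0.462
grasp_force: 41.0
```

send_rows(
  translation=[
    [0,0,-1],
    [0,0,-2],
    [0,0,-2],
  ],
  turn=[
    [0,0,0],
    [0,0,0],
    [0,0,0],
  ],
  grip=[0.3,0.3,0.3],
)

```text
clock: 6.6
ee_pos: [0.619, 0.0769, 0.0742]
eef_rot: [3.141, 0.0, 1.225]
wrist_force: [-3.5, -0.9, 9.3]
gripper_width: 0.467
grasp_force: 42.4
```

Touchdown felt. I'm easing off, releasing and going up.

send_rows(
  translation=[
    [0,0,1],
    [0,0,1],
    [0,0,1],
    [0,0,1],
    [0,0,1],
  ],
  turn=[
    [0,0,0],
    [0,0,0],
    [0,0,0],
    [0,0,0],
    [0,0,0],
  ],
  grip=[0.47,0.55,0.7,0.8,0.8],
)

```text
clock: 7.1
ee_pos: [0.6191, 0.0768, 0.0732]
eef_rot: [3.141, -0.0, 1.225]
wrist_force: [0.3, 0.0, 0.0]
gripper_width: 0.803
grasp_force: 0.0
```

send_rows(
  translation=[
    [0,0,15],
    [0,0,40],
    [0,0,70],
    [0,0,105],
    [0,0,140],
  ],
  turn=[
    [0,0,0],
    [0,0,0],
    [0,0,0],
    [0,0,0],
    [0,0,0.1],
  ],
  grip=[0.8,0.8,0.8,0.8,1],
)

```text
clock: 7.6
ee_pos: [0.6187, 0.0769, 0.2156]
eef_rot: [3.141, 0.0, 1.328]
wrist_force: [0.4, 0.4, -0.4]
gripper_width: 0.944
grasp_force: 0.0
```

send_rows(
  translation=[
    [-15,5,0],
    [-35,12,0],
    [-55,19,0],
    [-75,25,0],
    [-91,31,0],
  ],
  turn=[
    [0,0,0.147],
    [0,0,0.294],
    [0,0,0.44],
    [0,0,0.587],
    [0,0,0.734],
  ],
  grip=[1,1,1,1,1],
)

```text
clock: 8.1
ee_pos: [0.5267, 0.1079, 0.2144]
eef_rot: [3.141, 0.001, 2.065]
wrist_force: [-0.0, 0.3, 0.6]
gripper_width: 0.995
grasp_force: 0.0
```

send_rows(
  translation=[
    [0,0,0],
    [0,0,0],
    [0,0,0],
    [0,0,-20],
    [0,0,-50],
  ],
  turn=[
    [0,0,0.147],
    [0,0,0.294],
    [0,0,0.44],
    [0,0,0.587],
    [0,0,0.734],
  ],
  grip=[1,1,1,1,1],
)

```text
clock: 8.6
ee_pos: [0.53, 0.1081, 0.1654]
eef_rot: [3.139, 0.006, 2.798]
wrist_force: [0.2, 0.2, -0.1]
gripper_width: 1.002
grasp_force: 0.0
```

```bash
python3 - <<'E'
from h import *
s=bot.read_state();print(s['ee_pos'],s['eef_rot'],s['joint_pos'])
im,d,W=grab('scene')
hs=cv2.cvtColor(im,cv2.COLOR_RGB2HSV)
reg=(abs(W[...,0]-.618)<.05)&(abs(W[...,1]-.075)<.05)&(W[...,2]>.02)
u=np.array([.941,-.338]);n=np.array([.338,.941]);o=np.array([.618,.0755])
def f(m,nm):
    p=W[m]; q=p[:,:2]-o
    print(nm,m.sum(),'x',np.percentile(q@u,[3,50,97]).round(4),'y',np.percentile(q@n,[3,50,97]).round(4),'z',np.percentile(p[:,2],[3,50,97]).round(3))
f(reg&(cv2.inRange(hs,(20,100,60),(34,255,255))>0)&(W[...,2]<.09)&((W[...,:2]-o)@u<.03),'yel')
f(reg&(W[...,2]>.1)&(W[...,2]<.115),'tintop')
cv2.imwrite('pics/c4.png',cv2.resize(im[90:240,220:380,::-1],None,fx=4,fy=4,interpolation=2))
E
```

```text
[0.53004645 0.10806686 0.1654302 ] [3.13895207 0.00576057 2.79805967] [ 0.16441517  0.53295704 -0.61063651  2.07112526  0.48898648  0.67372722
  0.45698902]
yel 86 x [-0.013   0.0039  0.0193] y [-0.0332 -0.0254 -0.0226] z [0.04  0.059 0.078]
tintop 153 x [-0.0152  0.0039  0.0198] y [-0.0178  0.0006  0.0228] z [0.101 0.107 0.11 ]
```

View pics/c4.png

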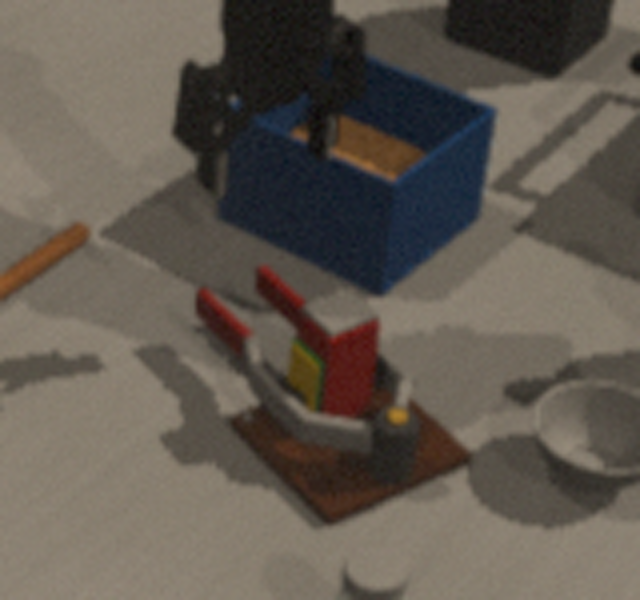

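The tin stands upright on the seat between the jaws at (330,360), cover towards the near jaw with green still showing, and its top is at z=0.107. The handles run from (200,300) to (290,290). I'm descending on the handles.

send_rows(
  translation=[
    [-5,2,-30],
    [-5,2,-60],
    [-5,2,-90],
    [-5,2,-115],
    [-5,2,-127],
  ],
  turn=[
    [0,0,0],
    [0,0,0],
    [0,0,0],
    [0,0,0],
    [0,0,0],
  ],
  grip=[1,1,1,1,1],
  squeeze=30,
)

```text
clock: 9.15
ee_pos: [0.5227, 0.1093, 0.0355]
eef_rot: [-3.14, -0.001, 2.791]
wrist_force: [0.3, 0.0, 0.0]
gripper_width: 0.996
grasp_force: 0.0
```

send_rows(
  translation=[
    [0,0,0],
    [0,0,0],
    [0,0,0],
    [0,0,0],
    [0,0,0],
  ],
  turn=[
    [0,0,0],
    [0,0,0],
    [0,0,0],
    [0,0,0],
    [0,0,0],
  ],
  grip=[0.9,0.8,0.7,0.6,0.55],
)

```text
clock: 9.65
ee_pos: [0.5235, 0.1101, 0.0374]
eef_rot: [3.14, 0.002, 2.793]
wrist_force: [-0.4, 0.0, 3.2]
gripper_width: 0.548
grasp_force: 2.9
```

send_rows(
  translation=[
    [0,0,0],
    [0,0,0],
    [0,0,0],
    [0,0,0],
    [0,0,0],
  ],
  turn=[
    [0,0,0],
    [0,0,0],
    [0,0,0],
    [0,0,0],
    [0,0,0],
  ],
  grip=[0.5,0.45,0.42,0.4,0.38],
)

```text
clock: 10.15
ee_pos: [0.523, 0.1103, 0.0376]
eef_rot: [3.141, 0.001, 2.793]
wrist_force: [-4.2, -0.1, 13.7]
gripper_width: 0.383
grasp_force: 11.9
```

send_rows(
  translation=[
    [0,0,0],
    [0,0,0],
    [0,0,0],
    [0,0,0],
    [0,0,0],
  ],
  turn=[
    [0,0,0],
    [0,0,0],
    [0,0,0],
    [0,0,0],
    [0,0,0],
  ],
  grip=[0.35,0.32,0.3,0.27,0.25],
)

```text
clock: 10.65
ee_pos: [0.5228, 0.1103, 0.037]
eef_rot: [3.141, 0.0, 2.793]
wrist_force: [-2.6, 1.0, 9.8]
gripper_width: 0.267
grasp_force: 28.8
```

The handles are at their stop, so the cover should be in. I'll hold briefly, then open and rise.

send_rows(
  translation=[
    [0,0,0],
    [0,0,0],
    [0,0,0],
    [0,0,0],
    [0,0,0],
  ],
  turn=[
    [0,0,0],
    [0,0,0],
    [0,0,0],
    [0,0,0],
    [0,0,0],
  ],
  grip=[0.25,0.25,0.35,0.45,0.55],
)

```text
clock: 11.15
ee_pos: [0.5235, 0.11, 0.0359]
eef_rot: [3.14, 0.0, 2.793]
wrist_force: [2.1, 1.8, -3.3]
gripper_width: 0.549
grasp_force: 2.8
```

send_rows(
  translation=[
    [0,0,0],
    [0,0,0],
    [0,0,0],
    [0,0,0],
    [0,0,0],
  ],
  turn=[
    [0,0,0],
    [0,0,0],
    [0,0,0],
    [0,0,0],
    [0,0,0],
  ],
  grip=[0.65,0.75,0.85,1,1],
)

```text
clock: 11.65
ee_pos: [0.5225, 0.1091, 0.0363]
eef_rot: [-3.14, -0.0, 2.792]
wrist_force: [0.4, 0.1, -0.6]
gripper_width: 1.0
grasp_force: 0.0
```

send_rows(
  translation=[
    [0,0,15],
    [0,0,45],
    [0,0,90],
    [0,0,135],
    [0,0,180],
  ],
  turn=[
    [0,0,0],
    [0,0,0],
    [0,0,0],
    [0,0,0],
    [0,0,0],
  ],
  grip=[1,1,1,1,1],
)

```text
clock: 12.15
ee_pos: [0.522, 0.1092, 0.2177]
eef_rot: [-3.14, -0.001, 2.793]
wrist_force: [1.3, -0.4, -0.1]
gripper_width: 1.001
grasp_force: 0.0
```

```bash
cat >> h.py <<'E'
def look(fn):
    s=bot.read_state();print(s['ee_pos'],s['eef_rot'],s['joint_pos'])
    im,d,W=grab('scene')
    hs=cv2.cvtColor(im,cv2.COLOR_RGB2HSV)
    reg=(abs(W[...,0]-.618)<.05)&(abs(W[...,1]-.075)<.05)&(W[...,2]>.02)
    u=np.array([.941,-.338]);n=np.array([.338,.941]);o=np.array([.618,.0755])
    def f(m,nm):
        p=W[m]; q=p[:,:2]-o
        if len(p): print(nm,m.sum(),'x',np.percentile(q@u,[3,50,97]).round(4),'y',np.percentile(q@n,[3,50,97]).round(4),'z',np.percentile(p[:,2],[3,50,97]).round(3),cv2.minAreaRect(q.astype(np.float32)))
    f(reg&(cv2.inRange(hs,(20,100,60),(34,255,255))>0)&(W[...,2]<.09)&((W[...,:2]-o)@u<.03),'yel')
    f(reg&(cv2.inRange(hs,(36,70,30),(85,255,255))>0)&(W[...,2]<.09),'green')
    f(reg&(W[...,2]>.1)&(W[...,2]<.115),'tintop')
    cv2.imwrite('pics/'+fn,cv2.resize(im[90:240,220:380,::-1],None,fx=4,fy=4,interpolation=2))
E
python3 -c "from h import *;look('c5.png')"
```

```text
[0.52198822 0.10916935 0.21771996] [-3.14036829e+00 -1.24222385e-03  2.79275988e+00] [ 0.22143658  0.46051575 -0.68226001  2.04004697  0.41029668  0.77905889
  0.51359765]
yel 59 x [-0.0124  0.0008  0.0143] y [-0.0318 -0.0213 -0.0191] z [0.034 0.055 0.071] ((-0.0029931263998150826, -0.0261053629219532), (0.015702728182077408, 0.04270213842391968), 54.73175811767578)
tintop 156 x [-0.0172  0.0041  0.0189] y [-0.0197 -0.0008  0.0221] z [0.101 0.107 0.11 ] ((0.0008204467594623566, 4.8024579882621765e-05), (0.046492110937833786, 0.04195258766412735), 69.14295959472656)
```

View pics/c5.png

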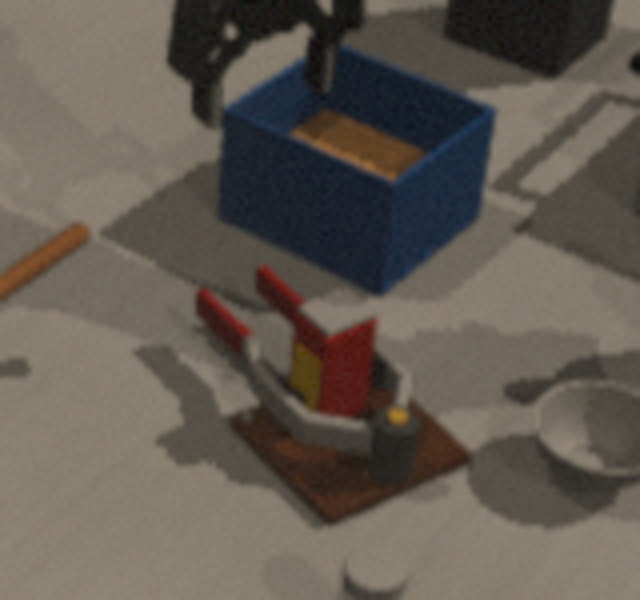

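The green band is gone and the handles have sprung open, with the tin upright at (335,360). I'm returning to regrasp it.

send_rows(
  translation=[
    [15,-5,0],
    [35,-11,0],
    [55,-18,0],
    [75,-25,0],
    [97,-32,0],
  ],
  turn=[
    [0,0,-0.147],
    [0,0,-0.294],
    [0,0,-0.44],
    [0,0,-0.587],
    [0,0,-0.735],
  ],
  grip=[1,1,0.9,0.8,0.8],
)

```text
clock: 12.7
ee_pos: [0.6197, 0.077, 0.2161]
eef_rot: [-3.14, 0.0, 2.052]
wrist_force: [0.6, -0.1, -0.6]
gripper_width: 0.8
grasp_force: 0.0
```

send_rows(
  translation=[
    [0,0,0],
    [0,0,0],
    [0,0,0],
    [0,0,-10],
    [0,0,-20],
  ],
  turn=[
    [0,0,-0.147],
    [0,0,-0.294],
    [0,0,-0.44],
    [0,0,-0.587],
    [0,0,-0.734],
  ],
  grip=[0.8,0.8,0.8,0.8,0.8],
)

```text
clock: 13.2
ee_pos: [0.6195, 0.0775, 0.1962]
eef_rot: [-3.141, 0.0, 1.318]
wrist_force: [-0.2, 0.2, 0.0]
gripper_width: 0.802
grasp_force: 0.0
```

send_rows(
  translation=[
    [0,0,-20],
    [0,0,-40],
    [0,0,-60],
    [0,0,-70],
    [0,0,-70],
  ],
  turn=[
    [0,0,-0.1],
    [0,0,-0.1],
    [0,0,-0.1],
    [0,0,-0.1],
    [0,0,-0.1],
  ],
  grip=[0.8,0.8,0.8,0.8,0.8],
)

```text
clock: 13.7
ee_pos: [0.6184, 0.0774, 0.1247]
eef_rot: [-3.138, 0.002, 1.224]
wrist_force: [-0.2, 0.2, -0.2]
gripper_width: 0.8
grasp_force: 0.0
```

send_rows(
  translation=[
    [0,0,-20],
    [0,0,-40],
    [0,0,-50],
    [0,0,-50],
    [0,0,-50],
  ],
  turn=[
    [0,0,0],
    [0,0,0],
    [0,0,0],
    [0,0,0],
    [0,0,0],
  ],
  grip=[0.8,0.8,0.8,0.7,0.6],
)

```text
clock: 14.2
ee_pos: [0.6205, 0.0779, 0.0771]
eef_rot: [3.141, -0.001, 1.224]
wrist_force: [0.4, -0.4, -0.4]
gripper_width: 0.599
grasp_force: 0.0
```

send_rows(
  translation=[
    [0,0,0],
    [0,0,0],
    [0,0,0],
    [0,0,0],
    [0,0,0],
  ],
  turn=[
    [0,0,0],
    [0,0,0],
    [0,0,0],
    [0,0,0],
    [0,0,0],
  ],
  grip=[0.5,0.4,0.3,0.3,0.3],
  squeeze=40,
)

```text
clock: 14.7
ee_pos: [0.6203, 0.0781, 0.0774]
eef_rot: [3.141, -0.001, 1.224]
wrist_force: [-1.5, 0.4, 5.8]
gripper_width: 0.466
grasp_force: 41.8
```

send_rows(
  translation=[
    [0,0,10],
    [0,0,35],
    [0,0,70],
    [0,0,110],
    [0,0,150],
  ],
  turn=[
    [0,0,0],
    [0,0,0],
    [0,0,0],
    [0,0,0],
    [0,0,0],
  ],
  grip=[0.3,0.3,0.3,0.3,0.3],
)

```text
clock: 15.2
ee_pos: [0.6191, 0.0772, 0.2272]
eef_rot: [-3.14, 0.001, 1.224]
wrist_force: [1.1, 0.3, -4.3]
gripper_width: 0.462
grasp_force: 41.2
```

send_rows(
  translation=[
    [-10,15,0],
    [-25,40,0],
    [-42,70,0],
    [-60,103,0],
    [-78,134,0],
  ],
  turn=[
    [0,0,0],
    [0,0,0],
    [0,0,0],
    [0,0,0],
    [0,0,0],
  ],
  grip=[0.3,0.3,0.3,0.3,0.3],
)

```text
clock: 15.7
ee_pos: [0.5397, 0.2128, 0.2252]
eef_rot: [-3.14, 0.001, 1.224]
wrist_force: [0.0, 0.6, -3.2]
gripper_width: 0.46
grasp_force: 41.2
```

send_rows(
  translation=[
    [-18,30,0],
    [-35,60,0],
    [-49,84,0],
    [-57,98,0],
    [-57,98,0],
  ],
  turn=[
    [0,0,0],
    [0,0,0],
    [0,0,0],
    [0,0,0],
    [0,0,0],
  ],
  grip=[0.3,0.3,0.3,0.3,0.3],
)

```text
clock: 16.2
ee_pos: [0.4823, 0.3124, 0.2257]
eef_rot: [-3.14, -0.0, 1.229]
wrist_force: [0.3, 0.5, -3.0]
gripper_width: 0.466
grasp_force: 41.3
```

```bash
python3 - <<'E'
from h import *
s=bot.read_state();print(s['ee_pos'],s['eef_rot'],s['joint_pos'],s['wrist_force'])
im,d,W=grab('scene');im2,d2,W2=grab('top')
A=im[50:200,210:360,::-1];B=im2[160:310,60:210,::-1]
cv2.imwrite('pics/c6.png',cv2.resize(np.hstack([A,B]),(800,400),interpolation=2))
E
```

```text
[0.4823433  0.31237714 0.22567326] [-3.13952134e+00 -5.09937189e-06  1.22925071e+00] [-0.44735145  0.43574356 -0.2752182   1.95816616  0.16295862  0.76989498
 -1.15713649] [ 0.30112121  0.48230943 -3.0014646 ]
```

View pics/c6.png

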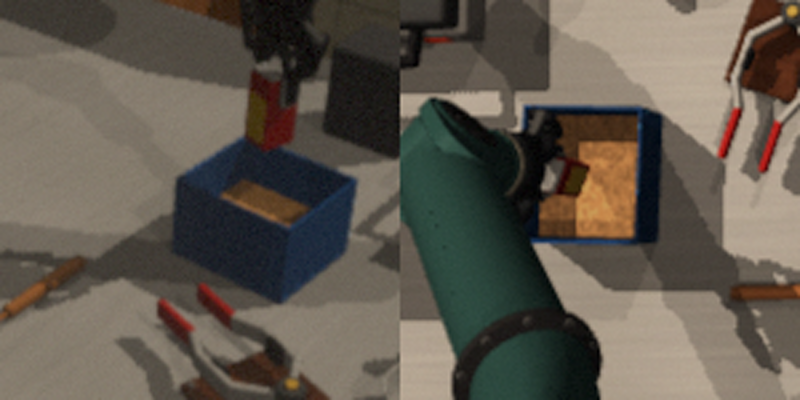

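The tin hangs upright over the box mouth, at (270,105) in the left crop, and the cork is visible below. The packing should be near z≈0.046, so touchdown is expected near TCP z≈0.111. I'm going down quickly to above that, then slowly.

send_rows(
  translation=[
    [0,-2,-20],
    [0,-2,-45],
    [0,-2,-70],
    [0,-2,-85],
    [0,-2,-95],
  ],
  turn=[
    [0,0,0],
    [0,0,0],
    [0,0,0],
    [0,0,0],
    [0,0,0],
  ],
  grip=[0.3,0.3,0.3,0.3,0.3],
)

```text
clock: 16.8
ee_pos: [0.4858, 0.3048, 0.1297]
eef_rot: [-3.141, 0.003, 1.22]
wrist_force: [0.5, -0.1, -3.8]
gripper_width: 0.464
grasp_force: 41.2
```

send_rows(
  translation=[
    [0,0,-2],
    [0,0,-4],
    [0,0,-6],
    [0,0,-6],
  ],
  turn=[
    [0,0,0],
    [0,0,0],
    [0,0,0],
    [0,0,0],
  ],
  grip=[0.3,0.3,0.3,0.3],
)

```text
clock: 17.2
ee_pos: [0.4853, 0.3079, 0.1259]
eef_rot: [3.141, -0.001, 1.224]
wrist_force: [-0.8, -0.3, -3.8]
gripper_width: 0.464
grasp_force: 41.2
```

send_rows(
  translation=[
    [0,0,-1],
    [0,0,-2],
    [0,0,-3],
    [0,0,-3],
  ],
  turn=[
    [0,0,0],
    [0,0,0],
    [0,0,0],
    [0,0,0],
  ],
  grip=[0.3,0.3,0.3,0.3],
)

```text
clock: 17.6
ee_pos: [0.4848, 0.3077, 0.1223]
eef_rot: [-3.142, 0.0, 1.224]
wrist_force: [0.2, 0.5, -4.0]
gripper_width: 0.464
grasp_force: 41.2
```

send_rows(
  translation=[
    [0,0,-1],
    [0,0,-2],
    [0,0,-3],
    [0,0,-4],
    [0,0,-4],
  ],
  turn=[
    [0,0,0],
    [0,0,0],
    [0,0,0],
    [0,0,0],
    [0,0,0],
  ],
  grip=[0.3,0.3,0.3,0.3,0.3],
)

```text
clock: 18.1
ee_pos: [0.4848, 0.3077, 0.1181]
eef_rot: [-3.141, 0.0, 1.224]
wrist_force: [0.3, -0.7, -4.1]
gripper_width: 0.46
grasp_force: 41.2
```

send_rows(
  translation=[
    [0,0,-1],
    [0,0,-2],
    [0,0,-2],
  ],
  turn=[
    [0,0,0],
    [0,0,0],
    [0,0,0],
  ],
  grip=[0.3,0.3,0.3],
)

```text
clock: 18.4
ee_pos: [0.4848, 0.3077, 0.1161]
eef_rot: [-3.141, 0.0, 1.224]
wrist_force: [0.3, 0.0, -3.1]
gripper_width: 0.461
grasp_force: 41.2
```

send_rows(
  translation=[
    [0,0,-1],
    [0,0,-2],
    [0,0,-2],
  ],
  turn=[
    [0,0,0],
    [0,0,0],
    [0,0,0],
  ],
  grip=[0.3,0.3,0.3],
)

```text
clock: 18.7
ee_pos: [0.4848, 0.3077, 0.1142]
eef_rot: [-3.141, 0.0, 1.224]
wrist_force: [0.3, -0.4, -4.2]
gripper_width: 0.462
grasp_force: 41.2
```

send_rows(
  translation=[
    [0,0,-1],
    [0,0,-2],
    [0,0,-2],
  ],
  turn=[
    [0,0,0],
    [0,0,0],
    [0,0,0],
  ],
  grip=[0.3,0.3,0.3],
)

```text
clock: 19.0
ee_pos: [0.4848, 0.3077, 0.1122]
eef_rot: [-3.141, 0.0, 1.224]
wrist_force: [0.2, -0.1, -4.0]
gripper_width: 0.463
grasp_force: 41.2
```

send_rows(
  translation=[
    [0,0,-1],
    [0,0,-2],
    [0,0,-2],
  ],
  turn=[
    [0,0,0],
    [0,0,0],
    [0,0,0],
  ],
  grip=[0.3,0.3,0.3],
)

```text
clock: 19.3
ee_pos: [0.485, 0.3079, 0.1113]
eef_rot: [3.141, 0.0, 1.224]
wrist_force: [-1.4, -1.1, 4.4]
gripper_width: 0.465
grasp_force: 41.9
```

Touchdown is gentle, at about 8 N. I'll hold, then release and rise.

send_rows(
  translation=[
    [0,0,0],
    [0,0,0],
    [0,0,0],
    [0,0,0],
  ],
  turn=[
    [0,0,0],
    [0,0,0],
    [0,0,0],
    [0,0,0],
  ],
  grip=[0.3,0.3,0.3,0.3],
)

```text
clock: 19.7
ee_pos: [0.485, 0.3079, 0.1113]
eef_rot: [3.141, -0.0, 1.224]
wrist_force: [-2.0, -0.8, 6.2]
gripper_width: 0.459
grasp_force: 42.0
```

send_rows(
  translation=[
    [0,0,0],
    [0,0,0],
    [0,0,0],
    [0,0,0],
    [0,0,0],
  ],
  turn=[
    [0,0,0],
    [0,0,0],
    [0,0,0],
    [0,0,0],
    [0,0,0],
  ],
  grip=[0.47,0.55,0.65,0.75,0.75],
)

```text
clock: 20.2
ee_pos: [0.4852, 0.3078, 0.1102]
eef_rot: [3.141, -0.0, 1.224]
wrist_force: [0.2, 0.2, -0.7]
gripper_width: 0.753
grasp_force: 0.0
```

send_rows(
  translation=[
    [0,0,10],
    [0,0,35],
    [0,0,70],
    [0,0,110],
    [0,0,150],
  ],
  turn=[
    [0,0,0],
    [0,0,0],
    [0,0,0],
    [0,0,0],
    [0,0,0],
  ],
  grip=[0.75,0.75,0.75,0.75,0.75],
)

```text
clock: 20.7
ee_pos: [0.4846, 0.3076, 0.2623]
eef_rot: [-3.142, -0.0, 1.224]
wrist_force: [-0.2, -0.4, 0.6]
gripper_width: 0.747
grasp_force: 0.0
```

send_rows(
  translation=[
    [0,0,0],
    [0,0,0],
    [0,0,0],
    [0,0,0],
    [0,0,0],
  ],
  turn=[
    [0,0,0],
    [0,0,0],
    [0,0,0],
    [0,0,0],
    [0,0,0],
  ],
  grip=[0.75,0.75,0.75,0.75,0.75],
)

```text
clock: 21.2
ee_pos: [0.4843, 0.3073, 0.259]
eef_rot: [-3.14, 0.002, 1.224]
wrist_force: [-0.2, -0.3, 0.2]
gripper_width: 0.749
grasp_force: 0.0
```

```bash
python3 - <<'E'
from h import *
im,d,W=grab('scene');im2,d2,W2=grab('top')
m=(abs(W[...,0]-.484)<.06)&(abs(W[...,1]-.309)<.05)&(W[...,2]>.125)&(W[...,2]<.16)
print(m.sum(),W[m].mean(0) if m.any() else '',np.percentile(W[m][:,2],[5,50,95]))
A=im[50:200,210:360,::-1];B=im2[160:310,60:210,::-1]
cv2.imwrite('pics/c7.png',cv2.resize(np.hstack([A,B]),(800,400),interpolation=2))
E
```

```text
158 [0.48863671 0.3000628  0.13681344] [0.1266599  0.13912577 0.14330854]
```

View pics/c7.png

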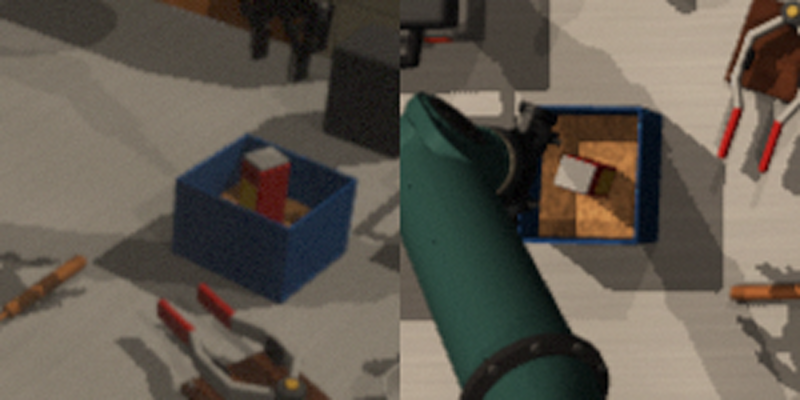

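The tin stands upright in the box, at (268,185) in the left crop and (580,175) in the right. It is released, the fingers are clear above it, and the pliers are open.

```bash
python3 -c "from workcell import bot;print(bot.finish_job())"
```

```text
the job is handed in; nothing more can be done
None
```

The cover snapped in and the tin is standing upright and released on the packing in the blue box, with the pliers sprung open; the job was handed in at about 21 s of robot time, and no verdict was returned.

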